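Select the amber filter and open the shutter

TASK

Get the filter stand ready for amber light: with one finger, push on the arms of the filter wheel until the amber glass sits centred over the lamp window, covering all of it; only then push the red post of the shutter lever all the way round to its stop, so that the shutter is fully open. Nothing is to be gripped or lifted: do not touch the glass discs, do not shift the stand, leave the other things on the bench where they are, and take your hand away at the end.

Things in the scene. Friction and masses are not known exactly. Their poses are not given: they have to be found in the camera images.
- stand: Teal filter stand, a loose 4 kg base plate 170 (x) by 310 (y) by 14 mm high on the bench. Origin on the bench under the wheel's hub; the plate spans y -95 to +215 mm; the lamp window and shutter lever lie on its +y side. Place varies; its yaw stays within 0.45 rad. It shifts only if pushed hard.
- filter_wheel (a joint): Three-armed filter wheel, turns freely either way about the vertical hub axis, no stops or detents; rad, grows anticlockwise from above; 0 or any whole turn = amber exactly over the window. Friction 0.12 N m (2 to 3 N pushed halfway along an arm); it stays where left. Filters anticlockwise from above: amber, green, blue.
- hub (a point): On the wheel's axis at the arms' mid-height, 66 mm above the bench. Hub radius 18, nut's top at 86. Three straight aluminium arms, 120 degrees apart, 10 wide, 60 to 72 above the bench, bare from 18 to 75 mm from the axis; each ends in a black ring, 52 mm outside, centred 100 mm out. Below the arms it is open down to the base plate (14) but for the hub post (radius 14), lamp barrel and shutter.
- amber (a point): Centre of the amber (orange) glass disc, 42 mm across, recessed 5 mm below the top of its black ring; 100 mm from the hub axis, 67 mm above the bench; turns with the wheel. Touch the arm or ring, not the glass.
- green (a point): Centre of the green glass disc, as the amber one.
- blue (a point): Centre of the blue glass disc, as the amber one.
- window (a point): Centre of the lamp window: a pale disc 22 mm across in the top of a black barrel, 38 mm in diameter, top 24 mm above the bench. 100 mm from the hub axis along the stand's +y, fixed to the stand. While shut, the shutter's red blade (a 27 mm disc) hides the pale disc.
- shutter (a joint): Shutter lever, rad: 0 shut (its arm then points along the stand's +y, the blade over the window), 0.9 fully open against its stop. It opens clockwise seen from above, so the red post moves towards the stand's +x. Stiff: about 0.06 N m (1 N at the post), stays where left.
- pivot (a point): Vertical pivot of the shutter lever, 140 mm from the hub axis along the stand's +y, 27 mm above the bench; stays with the stand.
- post (a point): Top centre of the red upright finger post of the shutter lever: 12 mm diameter, standing on the lever arm (top face 33 mm above the bench) with its top 70 mm above the bench, 55 mm from the pivot; moves with the lever.
- eye_model: Bystander: eye model on a white 80 by 80 mm foot, 119 mm high, loose; origin under its centre.
- petri_dish: Bystander: clear dish 92 mm across, 17 mm high, loose; origin under its centre.
- carton: Bystander: white and orange carton 85 by 50 by 55 mm high, loose; origin under its centre.
- vial: Bystander: small bottle, 26 mm across and 60 mm high, loose; origin under its centre.
- amber_glass: The amber glass disc itself, 42 mm across, 4 mm thick; origin at the centre of its underside, 63 mm above the bench. Not to be touched.
- green_glass: The green glass disc itself, 42 mm across, 4 mm thick; origin at the centre of its underside, 63 mm above the bench. Not to be touched.
- blue_glass: The blue glass disc itself, 42 mm across, 4 mm thick; origin at the centre of its underside, 63 mm above the bench. Not to be touched.

How it is judged:
On the way, in this order (a step that is already met when the one before it is completed fails the run):
1. the amber glass covers the lamp window, the shutter still shut (horizontal distance between amber and window below 0.008 m and value of joint shutter below 0.25 rad), for 0.2 s.
2. the shutter lever is pushed to its stop (value of joint shutter above 0.8 rad and horizontal distance between amber and window below 0.01 m), for 0.1 s.
At the end, for the whole second after the job is handed in: The amber glass is centred over the lamp window within 8 mm (seen from above) and at rest, the shutter lever is above 0.8 of its 0.9 rad, the stand stands flat and within 20 mm of where it was (the lever's pivot within 25 mm), and the four bystanders are within 20 mm of where they were (horizontal distance between amber and window below 0.008 m and value of joint shutter above 0.8 rad and velocity of joint filter_wheel between -0.05 and 0.05 rad/s and angle between stand's own z axis and vertical below 0.03 rad and distance of each of stand, eye_model, petri_dish, carton, vial from where it was at the start of the episode below 0.02 m and distance of pivot from where it was at the start of the episode below 0.025 m); the robot touches nothing.
It fails at once if the shutter was opened (past 0.35 rad) while the amber glass was not over the window (over 12 mm off) (value of joint shutter above 0.35 rad and horizontal distance between amber and window above 0.012 m).
It fails at once if a glass disc was touched (contact force between any of the fingers, the arm and amber_glass above 0.5 N or contact force between any of the fingers, the arm and green_glass above 0.5 N or contact force between any of the fingers, the arm and blue_glass above 0.5 N).
It fails at once if the stand was lifted, tipped or shifted (distance of stand from where it was at the start of the episode above 0.02 m or distance of pivot from where it was at the start of the episode above 0.025 m or angle between stand's own z axis and vertical above 0.1 rad).
It fails at once if a bystander was moved, lifted or tipped (distance of any of eye_model, petri_dish, carton, vial from where it was at the start of the episode above 0.02 m or angle between any of eye_model, petri_dish, carton, vial's own z axis and vertical above 0.3 rad).
It also fails if it takes over 58 s, if anything falls off the work surface, if the arm or the gripper's body presses on something with over 40 N, if the wrist force passes 120 N, or if a joint passes its speed limit or range.

ROBOT

A 6-joint arm with a two-finger parallel gripper is mounted at the origin on the work surface. World frame = base frame: x ahead of the robot, y to its left, z up, the work surface at z = 0. Lengths are in m, angles in rad, forces in N, time in s.
With the tool pointing down it reaches from about 0.3 to 0.775 m from the base axis. Payload 14.6 kg.
Tool frame: the origin (TCP) lies at the centre of the arm's flange, where the gripper is bolted on; the fingertips stand ctrl.tips_ahead ahead of it and the grasp point (between the pads) lies 180 mm ahead of it (ctrl.tips_ahead is the distance from the TCP to the fingertips, in m); z points along the fingers, y is the line along which they close (so a half turn about z gives the same grasp; the last joint's range is limited). The gripper opens to 94 mm and grips with 3 to 60 N. Pads are 16 mm wide; open, the fingers measure 119 mm over their backs; the gripper's body (75 mm by 177 mm) begins 78 mm behind the grasp point.
Start: joints at [1.144, 0.3, 1.521, -0, 1.321, -0.067], TCP at [0.194, 0.515, 0.405] pointing down, gripper open.
Joint ranges: [-3.03, 3.03], [-0.79, 2.21], [0.23, 2.52], [-1.04, 4.18], [0, 3.07], [-2.55, 2.55]. Speed limits (rad/s): [2.22, 2.22, 2.57, 3.14, 3.14, 3.14].

INTERFACE

Orientations are given as a rotation vector (axis times angle).
In Python, from rig import ctrl gives the robot as it stands.
- The arm moves only by the tool move_arm, never from a script. Its argument "increments" is a list that holds one entry, the list of rows, each a list of 5 numbers: the shift along the tool's x, y, z in mm, then the turn about the tool's z in rad, then the closure, from 0 (fully open) to 1 (shut). A call has 1 to 10 rows; each row shifts and turns the commanded pose from where the row before left it, along the tool's axes as they then stand; what a row does not reach is not made up. A row lasts 1/12 s, in which the tool goes at most 41.7 mm and 7.16 degrees, less where a joint would pass 70% of its speed; a pose out of reach is approached as far as the arm can. A call is refused whole if a number of a shift passes 41.7 or a number of a turn 0.125, either way. A call with a gripper value outside its range is refused whole. The fingers move at their own pace and stop on an object; "grip_force" is the grip in N (left out, the last holds). Time passes only in rows, so rows that do not move let the fingers close. It gives the time, the measured TCP pose, the force, the opening and the grip force at its end, in the units of the state.
- ctrl.state(): the state, without advancing time (a new reading comes with each control period).
- ctrl.get_image(name): name is "scene" or "top"; returns the picture (480x640x3 uint8, red, green, blue); there is no depth.
- ctrl.calibration(name): a dict with "fx", "fy", "cx", "cy" (pixels), "rvec" (rotation vector, rad) and "tvec" (3), from world to camera coordinates, as OpenCV has them. Camera axes: x right, y down, z forward; pixel columns grow to the right and rows downward; lengths in m; the calibration is good to about 2 mm. A picture is of the moment at which its call begins. calibration takes no time and is no camera call.
- ctrl.close_job(): hands the job in; it is judged then, once.
Trained networks look in the newest picture that a camera, given by its name, has taken for a name from the list of things; names that differ only in an ending like _2 or _b are one class to them, and where a whole thing is asked for, a point or a joint stands for the part that bears it (a point fixed in the world has none). Each returns a list of dicts, best first, with "score" (0 to 1); they miss things now and then, are a little off and sometimes report something else, mostly with a low value. They report only what shows in the picture. A call takes as long as a camera call.
- ctrl.find_in(thing, camera): "at" ([column, row] in pixels, amid what is visible of it).
The state is a dict: "time": time; "joints": joint angles; "joint_vel": joint speeds; "joint_torque": joint torques, N m; "eef_pos": TCP position; "tool_rot": TCP orientation; "contact_force": force on the tool from outside, world axes, zero at the start; "wrist_torque": the same for the moment, N m; "grip_width": finger opening in m; "gripper_force": force on a finger pad.
Only numpy, scipy, OpenCV 4.12 (cv2) and the standard library are available. Lean on these libraries where they do the work, as an engineer would, in place of code of your own. Each camera call takes 0.05 s, during which the arm holds its last target. There are 200 camera calls.

## Working session

There is one attempt and no reset: what is moved stays moved. The work goes in short steps, Python scripts to look and compute and a tool call to move; the robot and the scene stay as the last step left them, time stands still between calls to the robot, and variables do not carry over. Pictures are saved under pics/ and viewed, at most 10 in all, crops included, and the job is handed in when it is done.

Besides the shell and the picture viewer there is one more tool, called after ">>>" in YAML: its name, and indented under it one key for each argument. move_arm: Moves the arm, as the interface text tells. Its arguments: {"type":"object","properties":{"increments":{"type":"array"},"grip_force":{"type":"number"}},"required":["increments"]}

```bash
mkdir -p pics; cat > h.py <<'E'
import numpy as np, cv2, sys
from rig import ctrl
def cam(n):
    c=ctrl.calibration(n);K=np.array([[c['fx'],0,c['cx']],[0,c['fy'],c['cy']],[0,0,1.]])
    return K,cv2.Rodrigues(np.array(c['rvec'],float))[0],np.array(c['tvec'],float)
def ray(n,p):
    K,R,t=cam(n);d=R.T@np.linalg.solve(K,[p[0],p[1],1.]);return -R.T@t,d
def atz(n,p,z):
    o,d=ray(n,p);return o+d*(z-o[2])/d[2]
def tri(a,b):
    (o1,d1),(o2,d2)=ray('top',a),ray('scene',b)
    d1/=np.linalg.norm(d1);d2/=np.linalg.norm(d2)
    s=np.linalg.lstsq(np.c_[d1,-d2],o2-o1,rcond=None)[0]
    p,q=o1+s[0]*d1,o2+s[1]*d2
    return (p+q)/2,np.linalg.norm(p-q)
def proj(n,P):
    K,R,t=cam(n);q=K@(R@np.array(P)+t);return q[:2]/q[2]
def save(n,f):
    im=ctrl.get_image(n);cv2.imwrite('pics/'+f,cv2.cvtColor(im,cv2.COLOR_RGB2BGR));return im
E
python3 - <<'E'
from h import *
np.set_printoptions(precision=3,suppress=True)
for n in('top','scene'): save(n,n+'0.png')
H=dict(hub=.086,amber=.067,green=.067,blue=.067,window=.024,pivot=.03,post=.07,eye_model=.06,petri_dish=.01,carton=.03,vial=.03)
for k,z in H.items():
    r={n:ctrl.find_in(k,n)[:2] for n in('top','scene')}
    print(k,[(n,[(np.round(d['at']),round(d['score'],2)) for d in v]) for n,v in r.items()])
    if r['top']: print('  top@z',atz('top',r['top'][0]['at'],z))
    if r['top'] and r['scene']: print('  tri',*tri(r['top'][0]['at'],r['scene'][0]['at']))
s=ctrl.state();print(s);print(ctrl.tips_ahead)
E
```

```text
hub [('top', [(array([337., 299.]), 0.42)]), ('scene', [(array([314., 256.]), 0.95), (array([263., 326.]), 0.55)])]
  top@z [ 0.554 -0.035  0.086]
  tri [ 0.569 -0.018 -0.   ] 0.03949963350428992
amber [('top', [(array([334., 301.]), 0.8), (array([317., 285.]), 0.19)]), ('scene', [(array([297., 248.]), 0.61), (array([193., 278.]), 0.15)])]
  top@z [ 0.551 -0.03   0.067]
  tri [ 0.554 -0.028  0.018] 0.00477684928610052
green [('top', [(array([340., 300.]), 0.78), (array([314., 287.]), 0.49)]), ('scene', [(array([298., 245.]), 0.73)])]
  top@z [ 0.552 -0.04   0.067]
  tri [ 0.557 -0.034  0.032] 0.014448892996693842
blue [('top', [(array([336., 299.]), 0.83)]), ('scene', [(array([297., 248.]), 0.63)])]
  top@z [ 0.553 -0.034  0.067]
  tri [ 0.557 -0.031  0.023] 0.006666153936596873
window [('top', [(array([316., 286.]), 0.81), (array([269., 274.]), 0.59)]), ('scene', [(array([313., 253.]), 0.72)])]
  top@z [0.577 0.003 0.024]
  tri [0.577 0.001 0.005] 0.005997986473925341
pivot [('top', [(array([318., 286.]), 0.71)]), ('scene', [(array([313., 249.]), 0.81)])]
  top@z [ 0.579 -0.001  0.0
[... 732 characters left out ...]
.033] 0.005233003934384454
vial [('top', [(array([431., 224.]), 0.47)]), ('scene', [(array([263., 326.]), 0.8), (array([192., 279.]), 0.18)])]
  top@z [ 0.688 -0.201  0.03 ]
  tri [ 0.688 -0.201  0.032] 0.0011085431109338953
{'time': 1.2, 'joints': array([ 1.144,  0.3  ,  1.521,  0.   ,  1.321, -0.067]), 'joint_vel': array([-0.   , -0.001, -0.001,  0.001, -0.002,  0.002]), 'joint_torque': array([ -0.001, -53.166, -35.291,   0.071,   0.021,  -0.   ]), 'eef_pos': array([0.194, 0.515, 0.405]), 'tool_rot': array([0.562, 3.091, 0.   ]), 'contact_force': array([ 0.526,  0.457, -0.567]), 'wrist_torque': array([ 0.006, -0.037,  0.007]), 'gripper_force': 0.0, 'grip_width': 0.09400499180017134}
0.1992
```

View pics/top0.png

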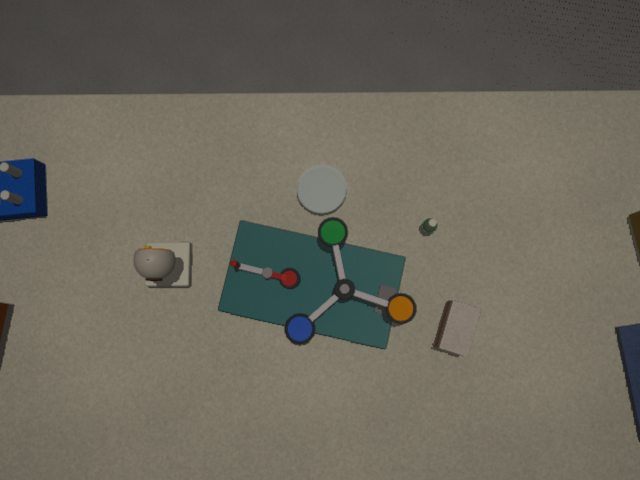

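View pics/scene0.png

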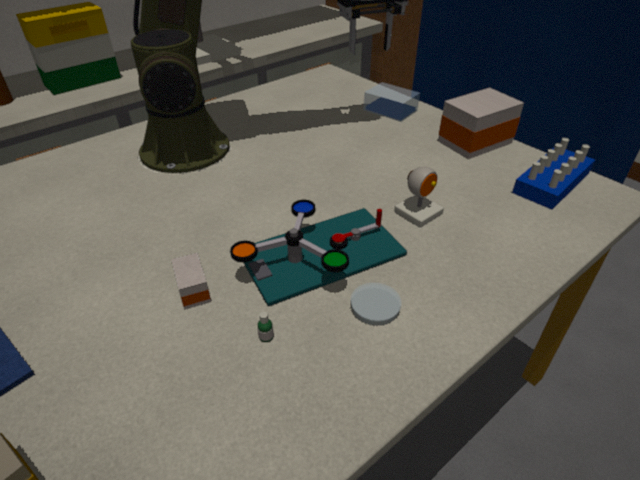

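Network points for the stand parts sit on the stand, not on the parts. In the top view I can see hub (344,289), amber (401,308), green (333,232), blue (300,329), blade (289,278), pivot (267,272) and post (235,265). I'll refine these by colour and fit the stand.

```bash
cat >> h.py <<'E'
def blobs(n,im):
    h=cv2.cvtColor(im,cv2.COLOR_RGB2HSV);out={}
    box=(slice(200,350),slice(200,430)) if n=='top' else (slice(190,310),slice(220,410))
    for k,(a,b) in dict(amber=(9,22),green=(50,75),blue=(105,125),red=(174,4)).items():
        H=h[...,0];m=((H>=a)|(H<=b)) if a>b else ((H>=a)&(H<=b))
        m=m&(h[...,1]>150)&(h[...,2]>60);M=np.zeros(m.shape,np.uint8);M[box]=m[box]
        c,_,st,ce=cv2.connectedComponentsWithStats(M)[0:4]
        o=[(int(st[i,4]),ce[i]) for i in range(1,c) if st[i,4]>12]
        out[k]=sorted(o,key=lambda x:-x[0])[:3]
    return out
E
python3 - <<'E'
from h import *
np.set_printoptions(precision=4,suppress=True)
B={n:blobs(n,ctrl.get_image(n)) for n in('top','scene')}
for n in B:
  for k,v in B[n].items(): print(n,k,[(a,p.round(1)) for a,p in v])
P={}
for k in('amber','green','blue'):
  a,b=B['top'][k][0][1],B['scene'][k][0][1];P[k]=atz('top',a,.067);print(k,*tri(a,b),P[k],atz('scene',b,.067))
hub=sum(P.values())/3;print('hub',hub,[np.linalg.norm((P[k]-hub)[:2]) for k in P])
for i,(a,p) in enumerate(B['top']['red']): print('red',a,atz('top',p,.03),atz('top',p,.07))
for p in [(344,289),(267,272),(235,265)]: print(p,atz('top',p,.086),atz('top',p,.033),atz('top',p,.07))
print(cv2.Rodrigues(ctrl.state()['tool_rot'])[0])
# plate corners
for p in [(240,221),(405,257),(387,348),(219,311)]: print(atz('top',p,.014))
E
```

```text
top amber [(504, array([400.4, 308.1]))]
top green [(436, array([332.5, 231.7]))]
top blue [(480, array([299.4, 328.3]))]
top red [(238, array([286.1, 277.5])), (33, array([233.1, 263.1]))]
scene amber [(250, array([243.3, 249.6]))]
scene green [(241, array([334.5, 258.9]))]
scene blue [(168, array([302.8, 206.8]))]
scene red [(122, array([340.6, 236.8])), (49, array([378.7, 215.4]))]
amber [ 0.5389 -0.1409  0.0679] 0.001155026636343629 [ 0.5386 -0.1415  0.067 ] [ 0.5383 -0.14    0.067 ]
green [ 0.6689 -0.0267  0.0679] 0.0016401696624206929 [ 0.6686 -0.0273  0.067 ] [ 0.6686 -0.0252  0.067 ]
blue [0.5052 0.0286 0.0687] 0.0017499517213293175 [0.5046 0.0281 0.067 ] [0.5037 0.0308 0.067 ]
hub [ 0.5706 -0.0469  0.067 ] [np.float64(0.0998609187002036), np.float64(0.09992753885763779), np.float64(0.09987925795322086)]
red 238 [0.5928 0.055  0.03  ] [0.5898 0.051  0.07  ]
red 33 [0.6185 0.1497 0.03  ] [0.6144 0.1416 0.07  ]
(344, 289) [ 0.5696 -0.0468  0.086 ] [ 0.5724 -0.0472  0.033 ] [ 0.5704 -0.0469  0.07  ]
(267, 272) [0.5978 0.0814 0.086 ] [0.6023 0.0887 0.033 ] [0.5992 0.0836 0.07  ]
(235, 265) [0.6095 0.1352 0.086 ] [0.6148 0.1457 0.033 ] [0.6111 0.1383 0.07  ]
[[-0.936   0.3521 -0.    ]
 [ 0.3521  0.936  -0.    ]
 [-0.     -0.0001 -1.    ]]
[0.6972 0.1421 0.014 ]
[ 0.631  -0.1569  0.014 ]
[ 0.4695 -0.123   0.014 ]
[0.5339 0.1764 0.014 ]
```

Colour blobs check out: radii are 99.9 mm and heights 68 mm. That puts the hub at (0.5706,-0.0469), stand yaw at about -0.215, the window at (0.592,0.051), and amber at -108.7° against 77.7° for the window. I'll sweep amber clockwise by 173.6° with the closed fingers at about 48 mm radius, using tool +x as the pushing direction.

>>> move_arm:
  increments:
    - [[-29,-22,0,0,1],[-29,-22,0,0,1],[-29,-22,0,0,1],[-29,-22,0,0,1],[-29,-22,0,0,1],[-29,-22,0,0,1],[-29,-22,0,0,1],[-29,-22,0,0,1],[-29,-22,0,0,1],[-29,-22,0,0,1]]
  grip_force: 10

```text
time: 2.13
eef_pos: [0.3881, 0.2051, 0.4049]
tool_rot: [0.562, 3.09, 0.001]
contact_force: [1.6, 0.5, 0.3]
grip_width: 0.0307
gripper_force: 0.0
```

>>> move_arm:
  increments:
    - [[-29,-22,0,0,1],[-29,-22,0,0,1],[-29,-22,0,0,1],[-29,-22,0,0,1],[-29,-22,0,0,1],[-29,-22,0,0,1],[-29,-22,0,0,1],[-29,-22,0,-0.033,1],[0,0,0,0,1],[0,0,0,0,1]]

```text
time: 2.97
eef_pos: [0.5432, -0.041, 0.4041]
tool_rot: [-0.515, -3.098, -0.0]
contact_force: [-0.6, 0.8, -0.1]
grip_width: 0.0004
gripper_force: 0.0
```

>>> move_arm:
  increments:
    - [[-29,-22.3,0,0,1],[-29,-22.3,0,0,1],[0,0,0,0,1],[0,0,20,0,1],[0,0,35,0,1],[0,0,35,0,1],[0,0,35,0,1],[0,0,20,0,1],[0,0,10,0,1],[0,0,0,0,1]]

```text
time: 3.8
eef_pos: [0.583, -0.0995, 0.248]
tool_rot: [-0.509, -3.097, -0.0]
contact_force: [0.1, -0.5, 0.6]
grip_width: 0.0009
gripper_force: 0.0
```

```bash
python3 - <<'E'
from h import *
im=save('top','top1.png')[180:380,190:450];s=save('scene','x.png')[170:330,200:420]
a=cv2.resize(im,(640,492));cv2.imwrite('pics/c1.png',a[...,::-1])
E
```

```text
(no output)
```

View pics/x.png

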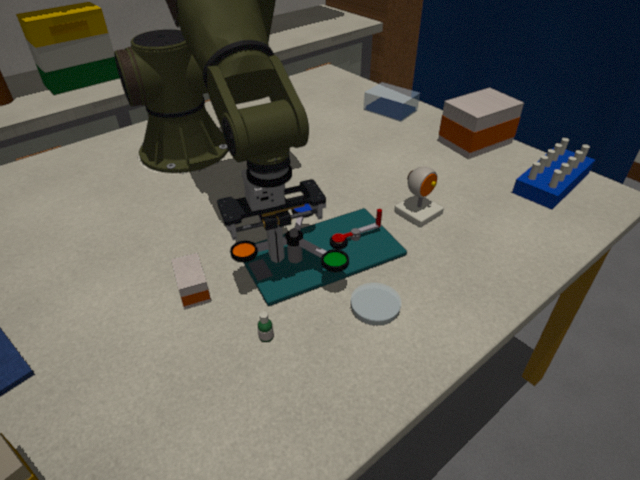

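The picture shows the finger between the amber and green arms, around (275,250), with nothing disturbed. Next: make contact, then sweep about the hub. Hub in tool frame after contact is about (13.5, 46) mm.

>>> move_arm:
  increments:
    - [[7,0,0,0,1],[7,0,0,0,1],[5.6,-1.3,0,0.12,1],[5.6,-1.3,0,0.12,1],[5.6,-1.3,0,0.12,1],[5.6,-1.3,0,0.12,1],[5.6,-1.3,0,0.12,1],[5.6,-1.3,0,0.12,1],[0,0,0,0,1],[0,0,0,0,1]]

```text
time: 4.73
eef_pos: [0.5388, -0.0827, 0.2506]
tool_rot: [1.564, 2.723, 0.001]
contact_force: [0.2, 0.6, -0.4]
grip_width: 0.0001
gripper_force: 0.0
```

```bash
cat >> h.py <<'E'
hub=np.array([.5706,-.0469]); YW=-.215
def report():
    s=ctrl.state();R=cv2.Rodrigues(s['tool_rot'])[0]
    c=R[:2,:2].T@(hub-s['eef_pos'][:2])*1000
    print('hub in tool mm',c.round(1),'phi',np.degrees(np.arctan2(R[1,0],R[0,0])).round(1),'F',s['contact_force'].round(1),'z',s['eef_pos'][2],'j',s['joints'].round(2))
    im=ctrl.get_image('scene');B=blobs('scene',im);T=blobs('top',ctrl.get_image('top'))
    for n,b in(('scene',B),('top',T)):
        for k in('amber','green','blue'):
            if b[k]:
                p=atz(n,b[k][0][1],.067)[:2]-hub
                off={'amber':0,'green':120,'blue':240}[k]
                e=np.degrees(np.arctan2(p[1],p[0]))-90-np.degrees(YW)-off
                print(n,k,b[k][0][0],'r',(1000*np.linalg.norm(p)).round(1),'wheel deg',((e+180)%360-180).round(2))
        print(n,'red',[(a,p.round(1)) for a,p in b['red']])
E
python3 -c "from h import *;report()"
```

```text
hub in tool mm [14.9 45.6] phi 120.3 F [ 0.2  0.6 -0.4] z 0.25057161464305844 j [-0.22  0.47  1.68  0.    0.99 -0.75]
scene amber 208 r 99.4 wheel deg 129.38
scene green 273 r 99.3 wheel deg 131.34
scene blue 186 r 103.1 wheel deg 130.54
scene red [(93, array([342. , 237.2])), (60, array([378.5, 216.2]))]
top amber 24 r 94.9 wheel deg 121.75
top green 430 r 100.1 wheel deg 130.52
top blue 482 r 100.0 wheel deg 130.51
top red [(33, array([233.1, 263.1])), (23, array([274.1, 274.3])), (20, array([291.1, 272.4]))]
```

>>> move_arm:
  increments:
    - [[5.6,-1.5,0,0.12,1],[5.6,-1.5,0,0.12,1],[5.6,-1.5,0,0.12,1],[5.6,-1.5,0,0.12,1],[5.6,-1.5,0,0.12,1],[5.6,-1.5,0,0.12,1],[5.6,-1.5,0,0.12,1],[5.6,-1.5,0,0.12,1],[0,0,0,0,1],[0,0,0,0,1]]

```text
time: 5.67
eef_pos: [0.5231, -0.0412, 0.2497]
tool_rot: [-2.644, -1.696, 0.0]
contact_force: [0.1, 0.4, 0.3]
grip_width: 0.0005
gripper_force: 0.0
```

```bash
python3 -c "from h import *;report()"
```

```text
hub in tool mm [14.6 45.6] phi 65.4 F [0.1 0.4 0.3] z 0.24965454553331634 j [-0.15  0.43  1.74  0.    0.97  0.28]
scene green 249 r 98.5 wheel deg 75.01
scene blue 235 r 101.5 wheel deg 76.26
scene red [(92, array([340.7, 235.8])), (64, array([378.5, 216.4]))]
top amber 13 r 112.7 wheel deg 67.7
top green 451 r 100.1 wheel deg 75.2
top blue 445 r 99.8 wheel deg 75.03
top red [(240, array([286. , 277.5])), (32, array([233.1, 263.2]))]
```

>>> move_arm:
  increments:
    - [[5.6,-1.5,0,0.12,1],[5.6,-1.5,0,0.12,1],[5.6,-1.5,0,0.12,1],[5.6,-1.5,0,0.12,1],[5.6,-1.5,0,0.12,1],[5.6,-1.5,0,0.12,1],[5.6,-1.5,0,0.12,1],[5.6,-1.5,0,0.12,1],[0,0,0,0,1],[0,0,0,0,1]]

```text
time: 6.6
eef_pos: [0.548, -0.0044, 0.2495]
tool_rot: [-3.129, -0.284, 0.0]
contact_force: [-1.1, 0.1, 0.4]
grip_width: 0.0006
gripper_force: 0.0
```

```bash
python3 -c "from h import *;report()"
```

```text
hub in tool mm [14.6 45.9] phi 10.4 F [-1.1  0.1  0.4] z 0.24947073751104873 j [-0.07  0.47  1.67  0.    1.    1.31]
scene amber 196 r 102.6 wheel deg 21.54
scene green 194 r 99.1 wheel deg 20.86
scene blue 283 r 99.5 wheel deg 22.64
scene red [(130, array([340.2, 236.6])), (62, array([378.6, 216.2]))]
top green 477 r 99.8 wheel deg 21.86
top blue 430 r 100.1 wheel deg 21.71
top red [(34, array([233.2, 263.1]))]
```

>>> move_arm:
  increments:
    - [[3.2,-0.9,0,0.07,1],[3.2,-0.9,0,0.07,1],[3.2,-0.9,0,0.07,1],[3.2,-0.9,0,0.07,1],[3.2,-0.9,0,0.07,1],[0,0,0,0,1],[0,0,0,0,1]]

```text
time: 7.28
eef_pos: [0.5637, 0.0006, 0.2496]
tool_rot: [-3.13, 0.268, 0.0]
contact_force: [0.6, 0.0, -0.5]
grip_width: 0.0003
gripper_force: 0.0
```

```bash
python3 -c "from h import *;report()"
```

```text
hub in tool mm [14.9 45.7] phi -9.8 F [ 0.6  0.  -0.5] z 0.2495815210354648 j [-0.06  0.5   1.63  0.    1.01  1.68]
scene amber 205 r 102.9 wheel deg 3.53
scene green 177 r 99.7 wheel deg 2.24
scene blue 295 r 99.1 wheel deg 4.04
scene red [(61, array([378.5, 216.2])), (44, array([341.2, 237.2]))]
top green 352 r 95.3 wheel deg 4.33
top blue 432 r 100.2 wheel deg 3.21
top red [(34, array([233.2, 263.1]))]
```

>>> move_arm:
  increments:
    - [[1.3,-0.4,0,0.028,1],[1.3,-0.4,0,0.028,1],[0,0,0,0,1],[-8,0,0,0,1],[-10,0,0,0,1],[0,0,-30,0,1],[0,0,-35,0,1],[0,0,-35,0,1],[0,0,0,0,1]]

```text
time: 8.13
eef_pos: [0.549, 0.0053, 0.3563]
tool_rot: [-3.12, 0.359, -0.015]
contact_force: [-0.1, 0.3, 1.0]
grip_width: 0.0004
gripper_force: 0.0
```

>>> move_arm:
  increments:
    - [[-35,0,0,0,1],[-35,0,0,0,1],[-35,0,0,0,1],[-35,0,0,0,1],[-20,0,0,0,1],[0,0,0,0,1]]

```text
time: 8.63
eef_pos: [0.39, 0.0425, 0.3495]
tool_rot: [-3.121, 0.358, -0.0]
contact_force: [0.3, -1.1, -0.1]
grip_width: 0.0004
gripper_force: 0.0
```

```bash
python3 - <<'E'
from h import *
report()
im=save('top','t2.png')[200:360,200:420]
cv2.imwrite('pics/c2.png',cv2.resize(im,(770,560),interpolation=cv2.INTER_CUBIC)[...,::-1])
P=lambda y,x,z:(hub[0]+x*np.cos(YW)-y*np.sin(YW),hub[1]+x*np.sin(YW)+y*np.cos(YW),z)
for a in[(.100,0,.067),(.140,0,.033),(.195,0,.07)]: print(P(*a),proj('top',P(*a)))
for n in('top','scene'): print(n,'post',[ (d['at'],d['score']) for d in ctrl.find_in('post',n)[:1]])
E
```

```text
hub in tool mm [196.1  46.2] phi -13.1 F [ 0.3 -1.1 -0.1] z 0.3494518117714246 j [0.02 0.   2.   0.   1.14 1.81]
scene amber 206 r 102.8 wheel deg 0.7
scene green 174 r 99.8 wheel deg -0.88
scene blue 293 r 99.0 wheel deg 1.25
scene red [(54, array([378.6, 216.3]))]
top amber 494 r 100.2 wheel deg 0.47
top green 326 r 94.4 wheel deg 1.49
top blue 433 r 100.1 wheel deg 0.31
top red [(33, array([233.1, 263.1]))]
(np.float64(0.5919347428300782), np.float64(0.05079763942068624), 0.067) [286.42857653 276.39094455]
(np.float64(0.6004686399621095), np.float64(0.08987669518896074), 0.033) [266.30653269 273.05260277]
(np.float64(0.6122027485186525), np.float64(0.14361039687033816), 0.07) [231.92144672 264.35169228]
top post [([252.4, 268.0], 0.54)]
scene post [([363.7, 228.4], 0.55)]
```

View pics/c2.png

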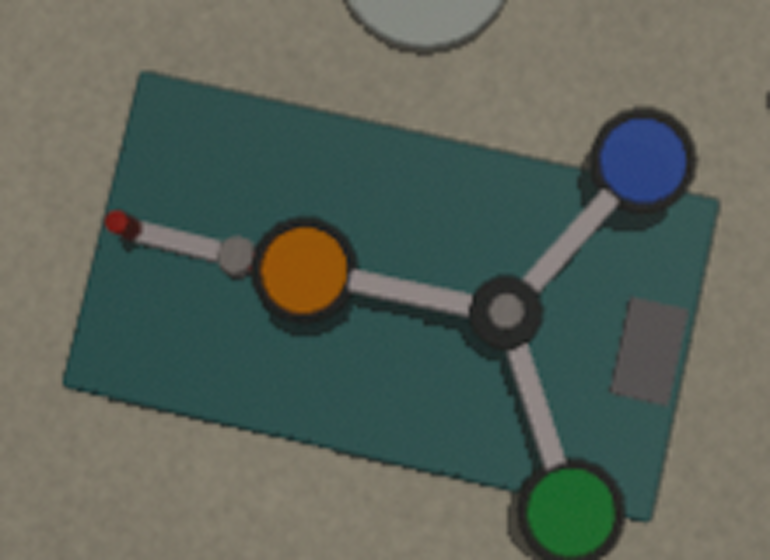

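Crop shows amber (303,270) in line with hub (505,311), pivot (237,255) and post (118,222). The wheel reads 0.3–0.5°, so under 1 mm off. Now I'll turn the tool and go to the post's -x side.

>>> move_arm:
  increments:
    - [[0,0,0,-0.112,1],[0,0,0,-0.112,1],[0,0,0,-0.112,1],[0,0,0,-0.112,1],[0,0,0,-0.112,1],[0,0,0,-0.112,1],[0,0,0,-0.112,1],[0,0,0,-0.112,1],[0,0,0,-0.112,1],[0,0,0,-0.112,1]]

```text
time: 9.72
eef_pos: [0.3939, 0.0417, 0.3493]
tool_rot: [-2.832, -1.358, 0.001]
contact_force: [-0.1, 0.6, -0.0]
grip_width: 0.0002
gripper_force: 0.0
```

>>> move_arm:
  increments:
    - [[31,10.6,0,0,1],[31,10.6,0,0,1],[31,10.6,0,0,1],[31,10.6,0,0,1],[31,10.6,0,0,1],[31,10.6,0,0,1],[31,10.6,0,0,1],[0,0,0,0,1],[0,0,0,0,1]]

```text
time: 10.47
eef_pos: [0.5887, 0.1639, 0.3477]
tool_rot: [-2.835, -1.352, 0.003]
contact_force: [-0.6, 0.4, 0.2]
grip_width: 0.0007
gripper_force: 0.0
```

```bash
cat >> h.py <<'E'
def fin(tx,ty):
    s=ctrl.state();R=cv2.Rodrigues(s['tool_rot'])[0];c,q=np.cos(YW),np.sin(YW)
    S=np.array([[c,-q],[q,c]])
    print('stand-frame finger',(S.T@(s['eef_pos'][:2]-hub)*1000).round(1),'z',s['eef_pos'][2],'axes',R[:2,:2].round(3))
    w=hub+S@np.array([tx,ty])/1000
    print('to target, tool mm',(R[:2,:2].T@(w-s['eef_pos'][:2])*1000).round(1))
E
python3 -c "from h import *;fin(-31.5,210)"
```

```text
stand-frame finger [-27.3 209.9] z 0.3477499110265253 axes [[ 0.63   0.777]
 [ 0.777 -0.63 ]]
to target, tool mm [-1.7 -3.8]
```

>>> move_arm:
  increments:
    - [[-2,-4,0,0,1],[0,0,24,0,1],[0,0,30,0,1],[0,0,30,0,1],[0,0,20,0,1],[0,0,0,0,1],[0,0,0,0,1]]

```text
time: 11.05
eef_pos: [0.5828, 0.1641, 0.246]
tool_rot: [-2.837, -1.35, 0.001]
contact_force: [0.2, 1.0, 1.6]
grip_width: 0.0006
gripper_force: 0.0
```

```bash
python3 - <<'E'
from h import *
fin(-31.5,210)
im=save('scene','s3.png')[120:320,230:490]
cv2.imwrite('pics/c3.png',cv2.resize(im,(780,600),interpolation=cv2.INTER_CUBIC)[...,::-1])
E
```

```text
stand-frame finger [-33.1 208.8] z 0.24598445796104826 axes [[ 0.631  0.776]
 [ 0.776 -0.631]]
to target, tool mm [1.8 0.8]
```

View pics/c3.png

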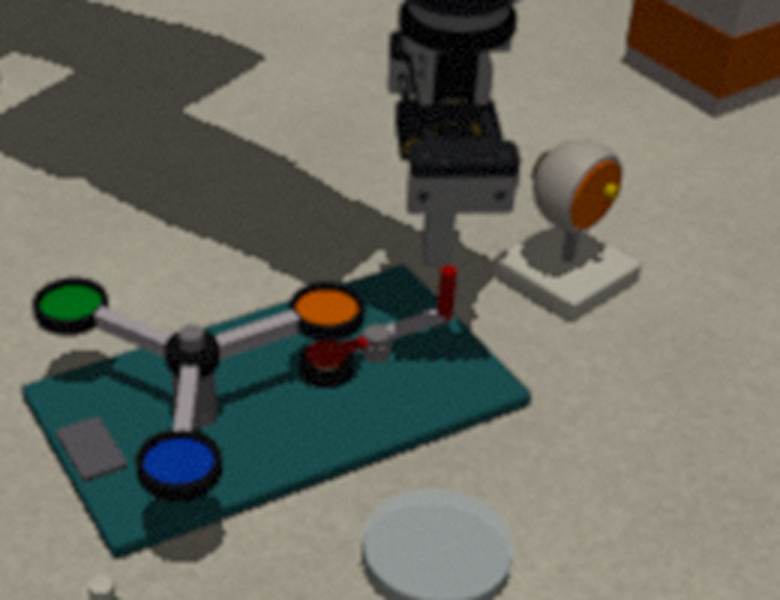

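Finger is behind the red post, which is at (447,290) in the crop, and the gripper clears the eye model. Pushing now along the arc.

>>> move_arm:
  increments:
    - [[1,8,0,0,1],[0.5,9,0,0,1],[2,5.2,0,0,1],[1.7,5.2,0,0,1],[1.4,5.3,0,0,1],[0.5,5.5,0,0,1],[0,5.5,0,0,1],[-0.2,5.4,0,0,1],[0,0,0,0,1]]

```text
time: 11.85
eef_pos: [0.6263, 0.1382, 0.2455]
tool_rot: [2.837, 1.35, -0.0]
contact_force: [-0.2, -0.4, -0.4]
grip_width: 0.0001
gripper_force: 0.0
```

```bash
cat >> h.py <<'E'
def post():
    b=blobs('scene',ctrl.get_image('scene'))['red'];t=blobs('top',ctrl.get_image('top'))['red']
    c,q=np.cos(YW),np.sin(YW);S=np.array([[c,-q],[q,c]])
    for n,v,z in(('scene',b,.052),('top',t,.07)):
        for a,p in v:
            l=S.T@(atz(n,p,z)[:2]-hub)*1000;print(n,a,p.round(1),'stand',l.round(1),'beta',np.arctan2(l[0],l[1]-140).round(2))
E
python3 -c "from h import *;fin(14.5,193.4);post();report()"
```

```text
stand-frame finger [ 15.  192.7] z 0.24546342858054732 axes [[ 0.631  0.776]
 [ 0.776 -0.631]]
to target, tool mm [ 0.4 -0.7]
scene 45 [383.1 225.7] stand [ 35.7 187.1] beta 0.65
top 46 [281.  293.3] stand [-29.9 102.3] beta -2.47
hub in tool mm [-178.8   74.2] phi 50.9 F [-0.1 -0.4 -0.7] z 0.24545830452906972 j [ 0.16  0.66  1.38 -0.    1.1   0.84]
scene amber 209 r 102.9 wheel deg 0.65
scene green 178 r 99.9 wheel deg -0.84
scene blue 295 r 98.9 wheel deg 1.22
scene red [(46, array([383.2, 225. ]))]
top amber 499 r 100.1 wheel deg 0.51
top green 324 r 94.4 wheel deg 1.5
top blue 434 r 100.1 wheel deg 0.3
top red [(46, array([280.9, 293.3]))]
```

>>> move_arm:
  increments:
    - [[-0.8,4,0,0,1],[-1,4,0,0,1],[-1.2,3.5,0,0,1],[-1.2,2.5,0,0,1],[0,0,0,0,1]]

```text
time: 12.47
eef_pos: [0.6342, 0.1262, 0.2456]
tool_rot: [2.837, 1.35, 0.0]
contact_force: [0.8, 1.0, -1.1]
grip_width: 0.0001
gripper_force: 0.0
```

```bash
python3 -c "from h import *;fin(26.5,182);post();report()"
```

```text
stand-frame finger [ 25.2 182.7] z 0.24562384340883586 axes [[ 0.631  0.776]
 [ 0.776 -0.631]]
to target, tool mm [-0.1  1.5]
scene 52 [382.1 230.2] stand [ 47.  177.3] beta 0.9
top 150 [275.7 291.5] stand [-29.  111.7] beta -2.34
hub in tool mm [-174.7   60.2] phi 50.9 F [ 0.3 -0.3 -0.6] z 0.24560988771343562 j [ 0.14  0.67  1.36 -0.    1.11  0.82]
scene amber 209 r 102.8 wheel deg 0.56
scene green 179 r 100.0 wheel deg -0.88
scene blue 297 r 99.0 wheel deg 1.24
scene red [(53, array([382.1, 230.3]))]
top amber 498 r 100.1 wheel deg 0.48
top green 325 r 94.4 wheel deg 1.53
top blue 433 r 100.1 wheel deg 0.32
top red [(153, array([275.7, 291.5]))]
```

>>> move_arm:
  increments:
    - [[-0.5,1.2,0,0,1],[0,0,0,0,1],[0,0,0,0,1]]

```text
time: 12.92
eef_pos: [0.6346, 0.1257, 0.2456]
tool_rot: [2.836, 1.351, 0.0]
contact_force: [0.1, 1.6, 0.1]
grip_width: 0.0005
gripper_force: 0.1
```

>>> move_arm:
  increments:
    - [[-0.4,1,0,0,1],[0,0,0,0,1],[0,0,0,0,1]]

```text
time: 13.17
eef_pos: [0.6351, 0.1248, 0.2457]
tool_rot: [-2.836, -1.351, -0.0]
contact_force: [-0.3, 1.4, 0.8]
grip_width: 0.0007
gripper_force: 0.2
```

```bash
python3 -c "from h import *;fin(26.5,182);post();print(ctrl.state()['contact_force'])"
```

```text
stand-frame finger [ 26.4 181.5] z 0.2456581060347252 axes [[ 0.63   0.776]
 [ 0.776 -0.63 ]]
to target, tool mm [ 0.5 -0.1]
scene 56 [381.8 230.8] stand [ 48.1 175.7] beta 0.93
top 159 [275.5 291.8] stand [-29.5 111.9] beta -2.33
[ 0.04429927  0.12172619 -0.07164714]
```

>>> move_arm:
  increments:
    - [[-0.5,1.2,0,0,1],[0,0,0,0,1],[0,0,0,0,1]]

```text
time: 13.52
eef_pos: [0.6358, 0.1236, 0.2457]
tool_rot: [2.836, 1.35, 0.0]
contact_force: [-0.4, -0.2, 0.0]
grip_width: 0.0003
gripper_force: 0.1
```

>>> move_arm:
  increments:
    - [[-0.5,1.2,0,0,1],[0,0,0,0,1],[0,0,0,0,1]]

```text
time: 13.77
eef_pos: [0.6364, 0.1224, 0.2456]
tool_rot: [2.836, 1.35, -0.0]
contact_force: [-0.5, -0.2, -0.3]
grip_width: 0.0006
gripper_force: 0.1
```

```bash
python3 -c "from h import *;fin(26.5,182);post();print(ctrl.state()['contact_force'])"
```

```text
stand-frame finger [ 28.1 179.4] z 0.2456458067096194 axes [[ 0.63   0.776]
 [ 0.776 -0.63 ]]
to target, tool mm [ 1.6 -2.6]
scene 54 [381.5 231.3] stand [ 49.3 174.2] beta 0.96
top 172 [274.8 291.8] stand [-29.7 113.1] beta -2.31
[0.63323114 0.11126595 0.94434432]
```

>>> move_arm:
  increments:
    - [[-0.8,1.5,0,0,1],[0,0,0,0,1],[0,0,0,0,1]]

```text
time: 14.12
eef_pos: [0.6368, 0.1217, 0.2456]
tool_rot: [-2.835, -1.351, 0.0]
contact_force: [-3.2, 8.1, 1.8]
grip_width: 0.0006
gripper_force: 3.6
```

>>> move_arm:
  increments:
    - [[-0.8,1.5,0,0,1],[0,0,0,0,1],[0,0,0,0,1]]

```text
time: 14.37
eef_pos: [0.6372, 0.1209, 0.2456]
tool_rot: [-2.833, -1.351, 0.0]
contact_force: [-5.1, 13.8, 1.6]
grip_width: 0.0004
gripper_force: 6.2
```

```bash
python3 - <<'E'
from h import *
fin(26.5,182);post();print(ctrl.state()['contact_force'])
c,q=np.cos(YW),np.sin(YW);S=np.array([[c,-q],[q,c]])
for p in[(378.5,216.2)]: print('start post',S.T@(atz('scene',p,.052)[:2]-hub)*1000)
for n in('top','scene'):
  for b in(.6,.7,.8,.9): print(n,b,proj(n,np.r_[hub+S@np.array([.055*np.sin(b),.14+.055*np.cos(b)]),.052]).round(1))
im=save('scene','s4.png')[160:310,270:450]
cv2.imwrite('pics/c4.png',cv2.resize(im,(720,600),interpolation=cv2.INTER_CUBIC)[...,::-1])
E
```

```text
stand-frame finger [ 29.3 178.1] z 0.24560269990700828 axes [[ 0.63   0.777]
 [ 0.777 -0.63 ]]
to target, tool mm [ 2.2 -4.2]
scene 56 [381.4 231.8] stand [ 50.7 173. ] beta 0.99
top 169 [274.9 291.6] stand [-29.5 113. ] beta -2.31
[-4.90966744 13.4505629   1.23390668]
start post [  4.22880599 196.43537699]
top 0.6 [243.5 249.2]
top 0.7 [246.  247.2]
top 0.8 [248.6 245.4]
top 0.9 [251.4 243.9]
scene 0.6 [381.2 224.7]
scene 0.7 [381.  226.4]
scene 0.8 [380.5 228. ]
scene 0.9 [379.8 229.6]
```

View pics/c4.png

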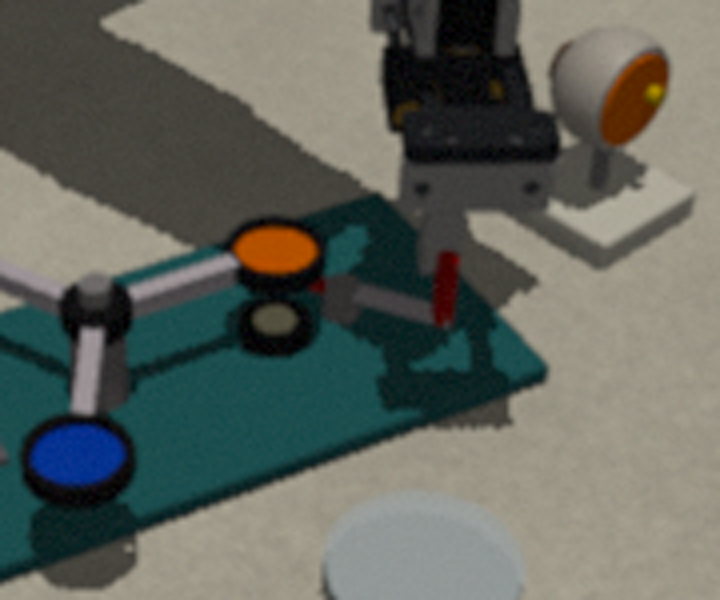

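Force rose to about 14 N, so the lever is on its stop. The window at (277,322) shows pale and open, with the blade swung aside. Backing off along -y of the tool, then up and away.

>>> move_arm:
  increments:
    - [[2,-5,0,0,1],[0,-12,0,0,1],[0,-15,0,0,1],[0,0,-25,0,1],[0,0,-35,0,1],[0,0,-35,0,1],[-30,-20,-10,0,1],[-30,-20,0,0,1],[-30,-20,0,0,1],[-30,-20,0,0,1]]

```text
time: 15.35
eef_pos: [0.4745, 0.0978, 0.3506]
tool_rot: [2.836, 1.35, 0.001]
contact_force: [0.3, -0.4, 0.0]
grip_width: 0.0007
gripper_force: 0.0
```

>>> move_arm:
  increments:
    - [[-30,0,0,0,1],[-30,0,0,0,1],[0,0,0,0,1],[0,0,0,0,1],[0,0,0,0,1]]

```text
time: 15.77
eef_pos: [0.4388, 0.0519, 0.351]
tool_rot: [2.836, 1.35, 0.001]
contact_force: [-0.4, -0.6, 0.8]
grip_width: 0.0005
gripper_force: 0.0
```

```bash
python3 - <<'E'
from h import *
report();post()
im=save('top','t5.png')[170:360,130:480]
cv2.imwrite('pics/c5.png',cv2.resize(im,(798,433),interpolation=cv2.INTER_CUBIC)[...,::-1])
a=cv2.imread('pics/top0.png').astype(int);b=cv2.imread('pics/t5.png').astype(int)
for nm,(y0,y1,x0,x1) in dict(eye=(235,295,130,195),dish=(160,218,290,355),vial=(210,240,415,445),carton=(290,360,425,490)).items():
    print(nm,np.abs(a-b)[y0:y1,x0:x1].max(2).mean().round(2))
E
```

```text
hub in tool mm [  6.5 164.5] phi 50.9 F [-0.4 -0.6  0.8] z 0.3509928765950078 j [ 0.03  0.11  1.88 -0.    1.15  0.72]
scene amber 205 r 102.6 wheel deg 0.61
scene green 175 r 100.3 wheel deg -0.91
scene blue 292 r 99.0 wheel deg 0.92
scene red [(58, array([381.2, 230.5]))]
top amber 494 r 99.8 wheel deg 0.34
top green 325 r 94.5 wheel deg 1.47
top blue 432 r 100.3 wheel deg 0.11
top red [(178, array([274.5, 291.3])), (31, array([250.7, 241.9]))]
scene 63 [381.1 231.2] stand [ 48.7 173.7] beta 0.97
top 178 [274.5 291.3] stand [-29.1 113.8] beta -2.3
top 33 [250.8 242. ] stand [ 44.2 172.4] beta 0.94
eye 5.03
dish 5.86
vial 4.94
carton 5.31
```

View pics/c5.png

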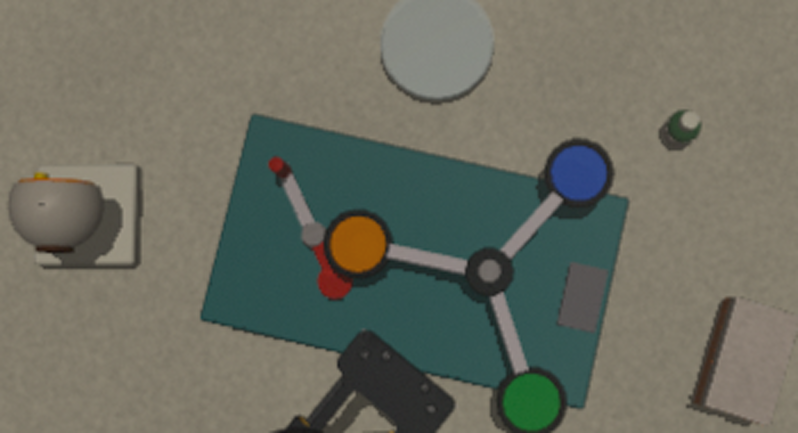

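The top view shows amber (358,243) over the window and the lever swung to about 0.9 rad, with the post at (278,165). The bystanders haven't moved, and the hand is clear at 0.35 m. Handing in.

```bash
python3 -c "
from rig import ctrl
print(ctrl.close_job())"
```

```text
the job is handed in; nothing more can be done
None
```

The job is handed in, though no verdict came back. By the last pictures, amber sits over the lamp window (about 1 mm off), the shutter lever is at its stop, the stand and bystanders are in place, and the hand is clear.

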